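# Park the carousel's index plunger

## Robot

A 6-joint arm with a two-finger parallel gripper is mounted at the origin on a cart in front of the work surface, level with it; the furniture and walls round the work are solid. World frame = base frame: x ahead of the robot, y to its left, z up, the work surface at z = 0. Lengths are in m, angles in rad, forces in N, time in s.
With the tool pointing down it reaches from about 0.35 to 0.775 m from the base axis. Payload 5.5 kg.
Tool frame: the origin (TCP) lies between the finger pads; the fingertips stand 19 mm ahead of it and the grasp point (between the pads) is the TCP; z points along the fingers, x is the direction in which the jaws open and shut, and the axes are right-handed (so a half turn about z gives the same grasp; the last joint's range is limited). The gripper opens to 85 mm and grips with 20 to 120 N. Pads are 22 mm wide; open, the fingers measure 114 mm over their backs; the gripper's body (76 mm by 85 mm) begins 54 mm behind the grasp point. The pads swing forward as they close: fully open they stand 13 mm farther back than shut.
Start: joints at [1.194, 0.313, 0.046, 1.304, 0, 1.431], TCP at [0.135, 0.559, 0.25] pointing down, gripper open.
Joint ranges: [-2.76, 2.76], [-0.86, 1.69], [-1.03, 1.26], [-2.2, 2.34], [-1.47, 1.5], [-3.14, 3.14]. Speed limits (rad/s): [2.57, 2.57, 3.14, 3.14, 3.14, 3.14].

## Interface

Orientations are given as a unit quaternion [w, x, y, z].
In Python, from workcell import env gives the robot as it stands. The module is installed in compiled form; this text tells all that it offers.
- The arm moves only by the tool carry_out, never from a script. Its argument "steps" is a list of rows, each a list of 7 numbers: the gripper command: -1 is shut, 1 is fully open, values between are in proportion, then the shift along the tool's x, y, z in m, then the turn, a rotation vector about the tool's x, y, z in rad. A call has 1 to 20 rows; each row shifts and turns the commanded pose from where the row before left it, along the tool's axes as they then stand; what a row does not reach is not made up. A row lasts 1/8 s, in which the tool goes at most 62.5 mm and 10.7 degrees, less where a joint would pass 70% of its speed; a pose out of reach is approached as far as the arm can. A call with a gripper value outside its range is refused whole. The fingers move at their own pace and stop on an object; "grip_force" is the grip in N (left out, the last holds). Time passes only in rows, so rows that do not move let the fingers close. It gives the time, the measured TCP pose, the force and the opening at its end, in the units of the state.
- env.get_state(): the state, without advancing time (a new reading comes with each control period).
- env.read_camera(name): name is "scene" or "top"; returns a dict with "color" (400x640x3 uint8, red, green, blue), "K" (3x3 intrinsics, pixels), "R" (3x3) and "t" (3): a world point X has camera coordinates R X + t. Camera axes: x right, y down, z forward; pixel columns grow to the right and rows downward; lengths in m; the calibration is good to about 2 mm. A picture is of the moment at which its call begins. There is no depth.
- env.hand_in(): hands the job in, once; it reports no verdict.
The state is a dict: "clock": time; "joint_pos": joint angles; "qvel": joint speeds; "tau": joint torques, N m; "tcp_pos": TCP position; "orientation": TCP orientation; "wrist_force": force on the tool from outside, world axes, zero at the start; "ft_torque": the same for the moment, N m; "finger_gap": finger opening in m.
Only numpy, scipy, OpenCV 4.12 (cv2) and the standard library are available. Lean on these libraries where they do the work, as an engineer would, in place of code of your own. Each camera call takes 0.05 s, during which the arm holds its last target. There are 200 camera calls.

## Task

Unlock the round vial carousel: pull up the T-handle of the sprung index plunger on its stand, turn it a quarter turn (either way) and let it down into its rest notch, so that it stays retracted by itself when you let go. Leave the identical plunger on the stand with the rectangular tray as it is.

Things in the scene. Friction and masses are not known exactly. Their poses are not given: they have to be found in the camera images.
- carousel_handle (a point): Centre of the black T-handle of the upright plunger beside the round toothed turntable (154 mm wide, 3 vials, tops at z 95 mm), 73 mm from its axis. Level bar 46 long, 12 thick, 16 mm high, centre at z 95 mm when down; grip across the 12 mm from above. Axes: x along the bar, y across it, z up; they move with it. Under it a 15 mm neck to z 77, then a spindle; fixed 40 mm square block ends at z 62.
- carousel_lift (a joint): How far this plunger is pulled up, m: 0 down (locked), at most 0.032. Spring plus weight pull it down with 5.5 N at 0, 10.5 N at 0.032. A cross pin parallel to the bar lies in the block's deep slot; it clears the slot and can turn from 0.020 upward (aim for 0.026). In the shallow rest notch, which crosses the slot at a right angle, it reads 0.014.
- carousel_turn (a joint): Turn of this plunger's handle about its upright axis, rad: 0 as found, positive counter-clockwise from above, stops at +-2.0. The rest notch is at +1.57 and -1.57 (both alike); its rounded edges draw the pin in from about 10 degrees either side. Turned forcibly on a lift just under 0.020, the pin rides up over the slot's rounded edge.
- tray_handle (a point): Centre of the T-handle of the identical plunger on the other stand, the one with a rectangular tray (134 x 108 mm) holding two lidded specimen pots. Same sizes and axes. It must stay down. Both stands are fixed, with base plates 150 x 190 mm; either may be the left one.

How it is judged:
At the end, for the whole second after the job is handed in: The carousel's plunger rests, still and let go, in its rest notch: raised 10 to 18 mm and turned 80 to 100 degrees either way from where it was; the plunger on the tray stand is still down (within 6 mm) (value of joint carousel_lift between 0.01 and 0.018 m and (value of joint carousel_turn between 1.396 and 1.745 rad or value of joint carousel_turn between -1.745 and -1.396 rad) and velocity of joint carousel_lift between -0.01 and 0.01 m/s and distance of tray_handle from where it was at the start of the episode below 0.006 m); the robot touches nothing.
It fails at once if the plunger on the tray stand is pulled up or shifted by more than 10 mm (distance of tray_handle from where it was at the start of the episode above 0.01 m).
It also fails if it takes over 32 s, if anything falls off the work surface, if the arm or the gripper's body presses on something with over 40 N, if the wrist force passes 120 N, or if a joint passes its speed limit or range.

## Working session

There is one attempt and no reset: what is moved stays moved. The work goes in short steps, Python scripts to look and compute and a tool call to move; the robot and the scene stay as the last step left them, time stands still between calls to the robot, and variables do not carry over. Pictures are saved under pics/ and viewed, about 8 in all and at most 12, crops included, and the job is handed in when it is done.

Besides the shell and the picture viewer there is one more tool, called in YAML: its name, and indented under it one key for each argument. carry_out: Moves the arm, as the interface text tells. Its arguments: {"type":"object","properties":{"steps":{"type":"array","items":{"type":"array","items":{"type":"number"}}},"grip_force":{"type":"number"}},"required":["steps"]}

```bash
mkdir -p pics; cat > h.py <<'E'
import numpy as np, cv2
from workcell import env
def snap(cam,name,crop=None,scale=1):
    d=env.read_camera(cam); im=d["color"][:,:,::-1]
    if crop: x0,y0,x1,y1=crop; im=im[y0:y1,x0:x1]
    if scale!=1: im=cv2.resize(im,None,fx=scale,fy=scale,interpolation=cv2.INTER_CUBIC)
    cv2.imwrite(f"pics/{name}.png",im); return d
def ray(d,u,v,z):
    R,t,K=map(np.array,(d["R"],d["t"],d["K"])); c=-R.T@t
    r=R.T@np.linalg.solve(K,[u,v,1.]); return c+r*(z-c[2])/r[2]
def proj(d,X):
    p=np.array(d["K"])@(np.array(d["R"])@np.array(X)+d["t"]); return p[:2]/p[2]
E
python3 - <<'E'
from h import *
for c in("top","scene"):
    d=snap(c,c+"1"); print(c,-np.array(d["R"]).T@d["t"],np.round(d["K"],1).tolist())
print(env.get_state())
E
```

```text
top [ 0.36023921 -0.05631991  1.06700687] [[448.0, 0.0, 317.5], [0.0, 448.0, 202.0], [0.0, 0.0, 1.0]]
scene [-0.06393435 -0.50994504  0.51336822] [[413.2, 0.0, 323.4], [0.0, 413.2, 198.3], [0.0, 0.0, 1.0]]
{'clock': 0.1, 'joint_pos': array([1.19440347e+00, 3.13928101e-01, 4.51003982e-02, 1.30361070e+00,
       3.19097690e-05, 1.43120471e+00]), 'qvel': array([-1.81071254e-04,  4.44152906e-04,  3.00563617e-03,  2.54991829e-05,
       -7.81341515e-04,  4.08310613e-04]), 'tau': array([ 2.32548264e-03, -4.81724846e+01,  2.99245155e+01,  1.26843271e-02,
       -1.48960908e-04,  8.37266555e-06]), 'tcp_pos': array([0.13473032, 0.55855672, 0.24949962]), 'orientation': array([ 3.99436363e-04,  7.85682357e-01,  6.18629581e-01, -7.17501985e-04]), 'wrist_force': array([-1.02914179,  0.23354689,  0.8295465 ]), 'ft_torque': array([-0.00748333, -0.02661366,  0.02130542]), 'finger_gap': 0.08530400435577225}
```

View pics/top1.png

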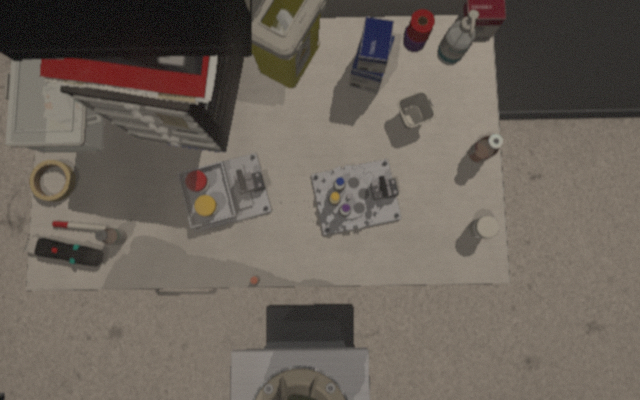

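View pics/scene1.png

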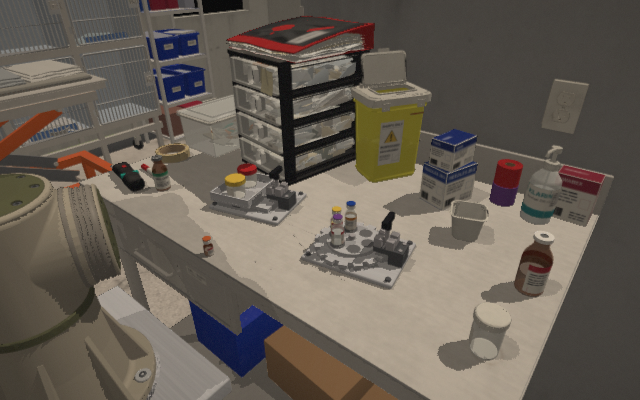

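The top view shows the tray stand on the left (about pixel 225,190) and the carousel stand on the right (about 355,197), with its T-handle near (384,187). In the scene view that handle is near (388,225). I'll zoom in on the carousel handle in both views.

```bash
python3 - <<'E'
from h import *
for c,b in(("top",(305,150,415,240)),("scene",(300,190,420,290))):
    d=snap(c,c+"_z",b,5); 
    im=cv2.imread(f"pics/{c}_z.png"); im=cv2.convertScaleAbs(im,alpha=1.7,beta=15); cv2.imwrite(f"pics/{c}_z.png",im)
    if c=="top": print(ray(d,384,187,.103), ray(d,355,197,.0))
E
python3 -c "
import cv2,numpy as np
a=cv2.imread('pics/top_z.png');print(a.shape)"
```

```text
[ 0.5098665  -0.19413589  0.103     ] [ 0.50277971 -0.13849587  0.        ]
(450, 550, 3)
```

View pics/top_z.png

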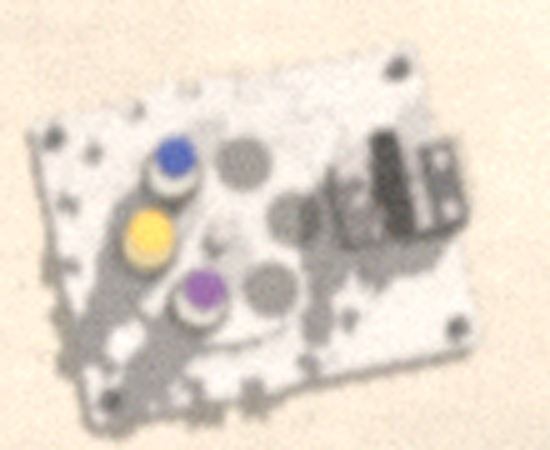

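View pics/scene_z.png

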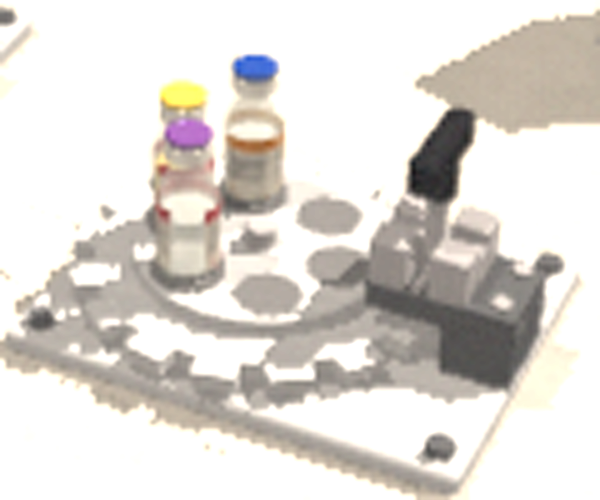

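The top crop shows the black bar running from crop (385,132) to (402,237), tilted about 8–12° from world x. The scene crop confirms an upright T-handle on a post with clear space around it. Next I'll segment the bar to get numbers.

```bash
python3 - <<'E'
from h import *
from scipy.optimize import minimize
ims=[];
for i in range(6):
    d=env.read_camera("top"); ims.append(d["color"].astype(float))
g=np.mean(ims,0).mean(2)
np.set_printoptions(linewidth=200)
x0,y0=374,172; print(g[y0:204,x0:397].astype(int))
# fit: dark silhouette = hull of projected 46x12x16 box centred z .095
up=8
def render(p):
    c,s=np.cos(p[2]),np.sin(p[2])
    P=[proj(d,[p[0]+a*c-b*s,p[1]+a*s+b*c,z]) for a in(-.023,.023) for b in(-.006,.006) for z in(.087,.103)]
    h=cv2.convexHull(((np.array(P)-[370-.5,168-.5])*up*16).astype(np.int32))
    m=np.zeros((40*up,30*up),np.float32); cv2.fillConvexPoly(m,h,1,shift=4)
    return cv2.resize(m,(30,40),interpolation=cv2.INTER_AREA)
G=g[168:208,370:400]
w=np.zeros_like(G); 
D=np.clip((75-G)/45,0,1); 
best=min(((np.sum((cv2.GaussianBlur(render((x,y,t)),(0,0),.6)-D)[5:36,5:24]**2)),x,y,t) for x in np.arange(.50,.521,.0015) for y in np.arange(-.205,-.184,.0015) for t in np.radians(np.arange(2,18,2)))
r=minimize(lambda p:np.sum((cv2.GaussianBlur(render(p),(0,0),.6)-D)[5:36,5:24]**2),best[1:],method="Nelder-Mead",options=dict(initial_simplex=[np.array(best[1:])+e for e in([0,0,0],[.002,0,0],[0,.002,0],[0,0,.05])]))
print(best[0],r.fun,r.x,np.degrees(r.x[2]))
# plate corners z~0.01
for u,v in((30,130),(95,430),(475,350),(410,48)): print(ray(d,305+u/5-.4,150+v/5-.4,.012).round(4))
E
```

```text
[[136 134 135 136 134 136 135 137 136 134 127 121 119 118 117 119 120 122 127 129 131 132 133]
 [136 136 136 136 135 135 136 135 133 131 124 118 117 118 118 119 117 119 125 129 132 131 131]
 [133 136 136 136 135 134 129 128 128 127 121 119 119 119 119 118 119 122 126 130 131 131 131]
 [130 134 137 134 129 121 112 108 106 107 110 117 118 118 119 119 120 125 127 128 129 129 129]
 [128 134 133 131 120  99  81  73  72  80  97 113 119 118 118 118 121 124 122 122 121 121 123]
 [127 129 130 123 104  78  56  51  49  58  84 107 116 118 117 117 117 117 111 108 109 112 116]
 [128 127 123 117  97  67  47  43  46  53  74 101 112 115 111 107 105 100  96  94  92 101 111]
 [125 121 118 113 100  69  45  44  45  47  66  89 104 106 100  90  85  86  88  86  82  94 107]
 [117 117 118 116 103  75  48  44  43  45  57  80 102 102  89  76  73  82  95  97  88  89 105]
 [114 115 117 115  98  73  51  46  44  45  53  74  97 103  92  73  71  87 105 107  94  87 101]
 [117 119 120 112  94  71  51  42  44  44  51  69  93 103  96  75  69  83 102 107  91  81  95]
 [119 121 119 112  92  71  53  43  46  46  46  65  87 1
[... 1435 characters left out ...]
  76  80  81  85  98 114 122]
 [ 65  65  70  73  72  73  74  75  80  84  82  79  79  83  85  84  83  86  86  98 116 128 130]
 [ 74  73  75  77  78  80  79  81  84  87  86  86  86  87  87  86  87  87  92 104 125 134 133]
 [ 82  83  82  80  81  81  83  82  86  89  86  88  87  87  88  87  86  91 100 116 129 135 134]
 [ 86  84  83  79  82  85  86  88  88  87  88  87  86  87  88  87  88  94 113 126 132 135 134]
 [ 88  89  87  80  82  85  85  87  88  87  88  88  86  86  90  93  95 106 123 133 135 135 134]]
33.1768943901843 32.67853796198029 [ 0.5105836  -0.19251155  0.14974788] 8.579921325822838
[ 0.5546 -0.0329  0.012 ]
[ 0.4109 -0.0614  0.012 ]
[ 0.4456 -0.2412  0.012 ]
[ 0.5913 -0.2157  0.012 ]
```

The fit puts the handle at (0.5106, −0.1925) with yaw about 8.6°. The plate edges give about 10.5°, so I'll use 9.5°. That is 0.545 m from the base, within reach. I'll move above it first.

carry_out:
  steps:
    - [0.05,-0.0377,0.0319,0,0,0,0]
    - [0.05,-0.0377,0.0319,0,0,0,0]
    - [0.05,-0.0377,0.0319,0,0,0,0]
    - [0.05,-0.0377,0.0319,0,0,0,0]
    - [0.05,-0.0377,0.0319,0,0,0,0]
    - [0.05,-0.0377,0.0319,0,0,0,0]
    - [0.05,-0.0377,0.0319,0,0,0,0]
    - [0.05,-0.0377,0.0319,0,0,0,0]
    - [0.05,-0.0377,0.0319,0,0,0,0]
    - [0.05,-0.0377,0.0319,0,0,0,0]
    - [0.05,-0.0377,0.0319,0,0,0,0]
    - [0.05,-0.0377,0.0319,0,0,0,0]
    - [0.05,-0.0377,0.0319,0,0,0,0]
    - [0.05,-0.0377,0.0319,0,0,0,0]
    - [0.05,-0.0377,0.0319,0,0,0,0]
    - [0.05,-0.0377,0.0319,0,0,0,0]
    - [0.05,-0.0377,0.0319,0,0,0,0]
    - [0.05,0,0,0,0,0,-0.134]
    - [0.05,0,0,0,0,0,-0.134]
    - [0.05,0,0,0,0,0,-0.135]
  grip_force: 80

```text
clock: 3.0
tcp_pos: [0.5117, -0.1915, 0.2501]
orientation: [-0.0, 0.644, 0.765, 0.0]
wrist_force: [0.4, -0.1, -0.5]
finger_gap: 0.0448
```

carry_out:
  steps:
    - [0.05,0,0,0.04,0,0,0]
    - [0.05,0,0,0.04,0,0,0]
    - [0.05,0,0,0,0,0,0]

```text
clock: 3.38
tcp_pos: [0.5095, -0.19, 0.1675]
orientation: [-0.003, 0.646, 0.763, -0.001]
wrist_force: [0.5, 0.1, -0.6]
finger_gap: 0.0448
```

```bash
cat > st.py <<'E'
from h import *
s=env.get_state(); q=s["orientation"]
print(s["clock"],s["joint_pos"].round(3),s["tcp_pos"].round(4),"q",q.round(4),"yaw",np.degrees(2*np.arctan2(q[2],q[1])).round(2),"F",s["wrist_force"].round(1),"M",s["ft_torque"].round(2),"gap",s["finger_gap"])
E
python3 st.py; python3 - <<'E'
from h import *
d=snap("scene","s3",(310,130,450,280),4)
print(proj(d,[.5106,-.1925,.103]),proj(d,[.5106,-.1925,.095]))
E
```

```text
3.375 [-0.505  0.297 -0.183  1.097  0.    -0.671] [ 0.5095 -0.19    0.1675] q [-3.300e-03  6.460e-01  7.634e-01 -6.000e-04] yaw 99.52 F [ 0.5  0.1 -0.6] M [-0.01  0.03  0.  ] gap 0.04482146488573148
[386.08869365 217.62148081] [385.80443009 221.25978298]
```

View pics/s3.png

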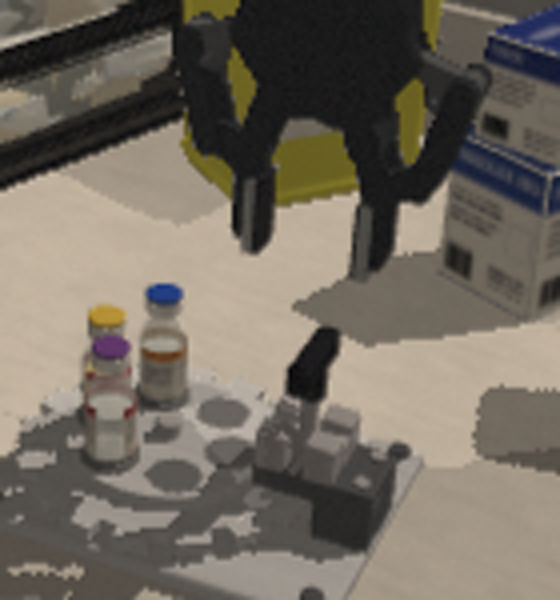

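The scene crop shows the gripper open above the bar, with jaws square to it. The bar centre is at about crop (314,363), i.e. pixel (388.5,220.8), against a predicted (385.8,221.3). I'll reconcile the two views.

```bash
python3 - <<'E'
from h import *
from scipy.optimize import least_squares
ds=env.read_camera("scene"); dt=env.read_camera("top")
g=np.mean([env.read_camera("scene")["color"] for _ in range(4)],0).mean(2)
np.set_printoptions(linewidth=200); print(g[210:233,378:398].astype(int))
print("scene ray",ray(ds,388.5,220.8,.095),"top ray",ray(dt,383.3,185.7,.103))
for dx in((.01,0,0),(0,-.01,0)): print(proj(ds,np.array([.5106,-.1925,.095])+dx))
for a in(-1,1):
  print("ends",[proj(ds,[.5106+a*.023*.986,-.1925+a*.023*.165,z]).round(1) for z in(.087,.103)])
r=least_squares(lambda p:np.r_[proj(ds,p)-[388.5,220.8],proj(dt,np.array(p)+[0,0,.008])-[383.3,185.7],(p[2]-.095)*1000],[.51,-.19,.095]);print(r.x,r.fun)
E
python3 st.py
```

```text
[[174 173 172 172 172 172 171 170 170 171 166 118 103 101 100 104 104 105 105 106]
 [176 176 176 175 173 173 173 172 172 172 170 153  89  78  82  97 101 105 106 105]
 [177 177 176 176 175 175 175 176 173 171 153  53  27  28  29  35  68 101 104 105]
 [176 177 176 175 175 175 175 175 174 163  86  27  28  28  28  29  45  98 117 104]
 [174 175 175 175 174 174 174 174 170 120  27  27  28  28  29  28  58 141 168 121]
 [173 174 173 174 174 172 174 175 154  55  28  28  28  28  28  26  59 143 175 174]
 [173 173 173 173 172 172 173 156  54  27  28  27  27  27  27  24  62 151 178 176]
 [173 173 174 174 175 173 161  86  27  25  27  28  28  28  25  23  74 178 178 178]
 [173 175 174 173 173 168 121  25  28  27  28  28  28  26  23  33  92 178 178 177]
 [175 174 174 175 173 154  55  27  28  28  29  28  26  25  29  72 150 177 178 178]
 [175 176 175 171 156  85  27  27  28  28  28  28  23  25  55 126 175 175 177 177]
 [173 174 172 160  83  18  17  26  28  28  27  24  21  38 101 177 175 174 174 174]
 [172 173 169 127  19  18  18  22  26  27  26  23  23  59 144 176 177 176 176 174]
 [171 172 169 128  19
[... 656 characters left out ...]
  93  92 100 137  88  71  74  76 103 172 169 144 145 140 160 170 169]
 [138  78  87  90  95  94  97  86  73  74  77 111 170 160 123 127 128 129 133 142]]
scene ray [ 0.51503962 -0.19562417  0.095     ] top ray [ 0.51275275 -0.19271323  0.103     ]
[388.59903313 218.97798772]
[390.47409856 223.06955352]
ends [array([380.8, 231. ]), array([381.3, 223.6])]
ends [array([390., 219.]), array([390.6, 211.9])]
[ 0.51397213 -0.19449544  0.09496444] [-0.82393586  0.05884954  0.79870895 -0.56523769 -0.03556323]
3.725 [-0.505  0.293 -0.177  1.098  0.    -0.671] [ 0.5126 -0.1917  0.1719] q [1.400e-03 6.460e-01 7.634e-01 3.000e-04] yaw 99.52 F [-0.1  0.2  0.7] M [ 0.01  0.02 -0.07] gap 0.04479987930494477
```

The combined estimate is about (0.5135, −0.194). I'll shift to it, descend, and close gently so the side force shows any offset.

carry_out:
  steps:
    - [0.05,-0.0029,0.0015,0.02,0,0,0]
    - [0.05,0,0,0.025,0,0,0]
    - [0.05,0,0,0.02,0,0,0]
    - [0.05,0,0,0.01,0,0,0]
    - [0.05,0,0,0,0,0,0]
  grip_force: 20

```text
clock: 4.35
tcp_pos: [0.5136, -0.1938, 0.0952]
orientation: [-0.0, 0.646, 0.763, -0.0]
wrist_force: [-0.3, -0.4, 0.2]
finger_gap: 0.0451
```

carry_out:
  steps:
    - [-1,0,0,0,0,0,0]
    - [-1,0,0,0,0,0,0]
    - [-1,0,0,0,0,0,0]
    - [-1,0,0,0,0,0,0]
    - [-1,0,0,0,0,0,0]

```text
clock: 4.97
tcp_pos: [0.5142, -0.1935, 0.0963]
orientation: [0.001, 0.646, 0.764, 0.001]
wrist_force: [-0.5, 3.6, 5.9]
finger_gap: 0.0137
```

```bash
python3 st.py; python3 - <<'E'
from h import *
d=snap("scene","s4",(310,130,450,280),4)
E
python3 st.py
```

```text
4.975 [-0.507  0.358 -0.284  0.927  0.001 -0.673] [ 0.5142 -0.1935  0.0963] q [5.000e-04 6.458e-01 7.635e-01 7.000e-04] yaw 99.55 F [-0.5  3.6  5.9] M [ 0.69  0.1  -0.03] gap 0.013677058969400262
5.025 [-0.507  0.358 -0.284  0.927  0.001 -0.673] [ 0.5142 -0.1935  0.0963] q [5.000e-04 6.458e-01 7.635e-01 7.000e-04] yaw 99.55 F [-1.3  3.9  6.1] M [0.72 0.1  0.05] gap 0.013587950300423812
```

View pics/s4.png

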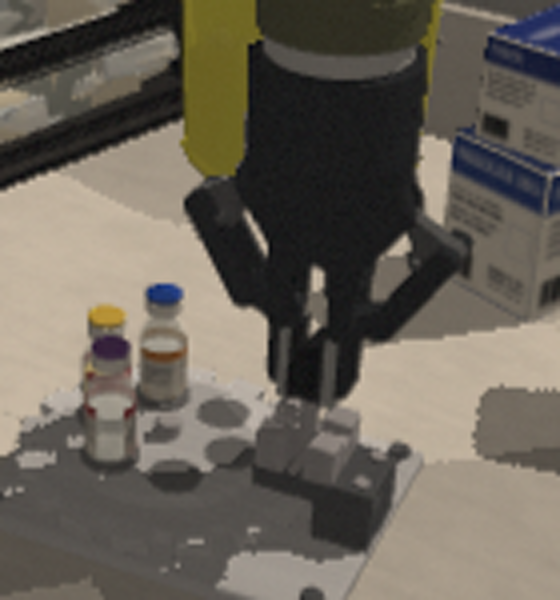

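The pads hold the bar, with gap 13.7 mm and a side force of about 4 N. I'll firm the grip and lift.

carry_out:
  steps:
    - [-1,0,0,0,0,0,0]
    - [-1,0,0,0,0,0,0]
    - [-1,0,0,-0.004,0,0,0]
    - [-1,0,0,-0.006,0,0,0]
    - [-1,0,0,-0.006,0,0,0]
    - [-1,0,0,-0.006,0,0,0]
    - [-1,0,0,-0.004,0,0,0]
    - [-1,0,0,0,0,0,0]
    - [-1,0,0,0,0,0,0]
  grip_force: 80

```text
clock: 6.15
tcp_pos: [0.5139, -0.1935, 0.1208]
orientation: [-0.0, 0.646, 0.763, 0.0]
wrist_force: [4.3, 2.8, -9.0]
finger_gap: 0.0116
```

```bash
python3 st.py; python3 - <<'E'
from h import *
d=snap("scene","s5",(310,130,450,280),4)
E
```

```text
6.15 [-0.507  0.337 -0.249  0.986  0.001 -0.673] [ 0.5139 -0.1935  0.1208] q [-3.000e-04  6.459e-01  7.635e-01  4.000e-04] yaw 99.54 F [ 4.3  2.8 -9. ] M [ 0.48 -1.03  0.01] gap 0.011632849697770226
```

View pics/s5.png

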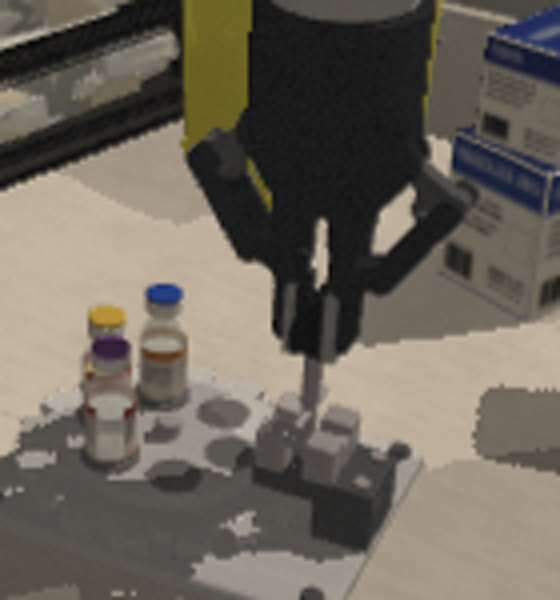

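The view shows the handle up with the spindle exposed. The measured 9 N of downward pull matches a lift of about 25 mm. I'll start the clockwise turn.

carry_out:
  steps:
    - [-1,0,0,0,0,0,0.12]
    - [-1,0,0,0,0,0,0.12]
    - [-1,0,0,0,0,0,0.12]
    - [-1,0,0,0,0,0,0.12]
    - [-1,0,0,0,0,0,0]

```text
clock: 6.82
tcp_pos: [0.5139, -0.1931, 0.1207]
orientation: [-0.001, 0.809, 0.588, 0.001]
wrist_force: [5.0, 3.3, -9.3]
finger_gap: 0.0109
```

```bash
python3 st.py
```

```text
6.825 [-0.507  0.337 -0.249  0.986  0.002 -0.192] [ 0.5139 -0.1931  0.1207] q [-8.000e-04  8.090e-01  5.877e-01  6.000e-04] yaw 71.99 F [ 5.   3.3 -9.3] M [ 0.75 -1.02 -0.02] gap 0.010934247184685105
```

carry_out:
  steps:
    - [-1,0,0,0,0,0,0.121]
    - [-1,0,0,0,0,0,0.121]
    - [-1,0,0,0,0,0,0.121]
    - [-1,0,0,0,0,0,0.121]
    - [-1,0,0,0,0,0,0.121]
    - [-1,0,0,0,0,0,0.121]
    - [-1,0,0,0,0,0,0.121]
    - [-1,0,0,0,0,0,0.121]
    - [-1,0,0,0,0,0,0.121]
    - [-1,0,0,0,0,0,0]
    - [-1,0,0,0,0,0,0]

```text
clock: 8.2
tcp_pos: [0.5145, -0.1926, 0.1207]
orientation: [-0.001, 0.996, 0.084, 0.001]
wrist_force: [7.4, 5.3, -8.6]
finger_gap: 0.0111
```

```bash
python3 st.py
```

```text
8.2 [-0.506  0.337 -0.249  0.985  0.003  0.896] [ 0.5145 -0.1926  0.1207] q [-1.400e-03  9.964e-01  8.440e-02  8.000e-04] yaw 9.68 F [ 7.4  5.3 -8.6] M [ 1.11 -1.47 -0.01] gap 0.011051446626982812
```

Turned 89.9°. Now I'll lower it about 11 mm into the rest notch.

carry_out:
  steps:
    - [-1,0,0,0.003,0,0,0]
    - [-1,0,0,0.003,0,0,0]
    - [-1,0,0,0.003,0,0,0]
    - [-1,0,0,0.002,0,0,0]
    - [-1,0,0,0,0,0,0]
    - [-1,0,0,0,0,0,0]

```text
clock: 8.95
tcp_pos: [0.5145, -0.1926, 0.1106]
orientation: [-0.001, 0.996, 0.084, 0.001]
wrist_force: [5.8, 5.4, -3.2]
finger_gap: 0.0109
```

```bash
python3 st.py
```

```text
8.95 [-0.506  0.346 -0.264  0.961  0.003  0.896] [ 0.5145 -0.1926  0.1106] q [-0.0012  0.9964  0.0844  0.001 ] yaw 9.69 F [ 5.8  5.4 -3.2] M [ 1.25 -1.03  0.04] gap 0.010886672497124737
```

The pull has fallen to 3 N, so the notch is taking the load. I'll lower a little more, release and lift away.

carry_out:
  steps:
    - [-1,0,0,0.001,0,0,0]
    - [-1,0,0,0,0,0,0]
    - [-0.5,0,0,0,0,0,0]
    - [0.05,0,0,0,0,0,0]
    - [0.05,0,0,0,0,0,0]
    - [0.05,0,0,0,0,0,0]
    - [0.05,0,0,-0.01,0,0,0]
    - [0.05,0,0,-0.03,0,0,0]
    - [0.05,0,0,-0.05,0,0,0]
    - [0.05,0,0,-0.05,0,0,0]
    - [0.05,0,0,0,0,0,0]
    - [0.05,0,0,0,0,0,0]

```text
clock: 10.45
tcp_pos: [0.5136, -0.1939, 0.2495]
orientation: [0.0, 0.996, 0.084, 0.0]
wrist_force: [0.6, 0.5, 0.5]
finger_gap: 0.045
```

```bash
python3 st.py; python3 - <<'E'
from h import *
d=snap("scene","s6",(310,130,450,280),4)
im=np.mean([env.read_camera("scene")["color"] for _ in range(3)],0).mean(2)
c,s=np.cos(np.radians(9.5)),np.sin(np.radians(9.5))
for n,L,dirv in(("rest",.014,(s,-c)),("down",0,(s,-c)),("unturned rest",.014,(c,s))):
    print(n,[(proj(d,[.5135+a*.023*dirv[0],-.194+a*.023*dirv[1],.095+L])-[310,130])*4 for a in(-1,0,1)])
E
```

```text
10.45 [-0.507  0.262 -0.025  1.283  0.     0.896] [ 0.5136 -0.1939  0.2495] q [2.000e-04 9.965e-01 8.390e-02 3.000e-04] yaw 9.62 F [0.6 0.5 0.5] M [-0.03 -0.03  0.  ] gap 0.045037139097751866
rest [array([265.10080967, 325.51028396]), array([311.31034188, 337.90569672]), array([358.73070657, 350.62590759])]
down [array([263.48787943, 350.84100531]), array([309.26082712, 363.44948324]), array([356.22223203, 376.38533   ])]
unturned rest [array([292.38228004, 361.62197255]), array([311.31034188, 337.90569672]), array([329.39480233, 315.24642734])]
```

View pics/s6.png

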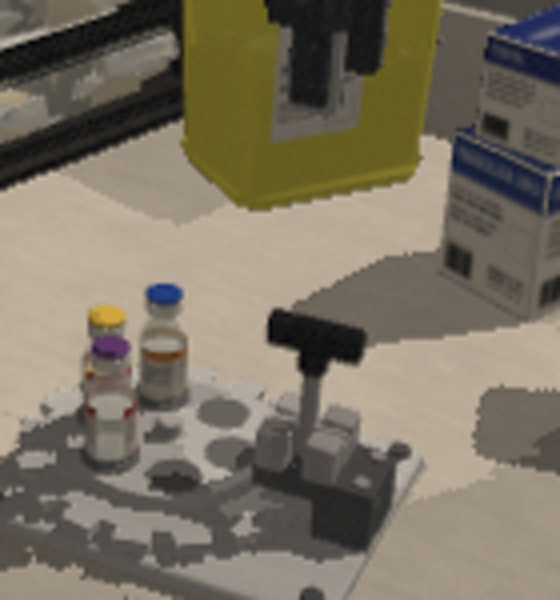

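The bar now lies crosswise, from crop (268,327) to (366,345) with its centre near (317,336). Rest height predicts row 338, and down would be 363. Its slope looks slightly flatter than predicted, so I'll fit the turn and lift numerically before handing in.

```bash
python3 - <<'E'
from h import *
from scipy.optimize import minimize
old=None
def fit(D,d,x0,u0,v0,w,h,z):
    up=8
    def render(p):
        c,s=np.cos(p[3]),np.sin(p[3])
        P=[proj(d,[p[0]+a*c-b*s,p[1]+a*s+b*c,p[2]+e]) for a in(-.023,.023) for b in(-.006,.006) for e in(-.008,.008)]
        hl=cv2.convexHull(((np.array(P)-[u0-.5,v0-.5])*up*16).astype(np.int32)); m=np.zeros((h*up,w*up),np.float32)
        cv2.fillConvexPoly(m,hl,1,shift=4); return cv2.resize(m,(w,h),interpolation=cv2.INTER_AREA)
    f=lambda q:np.sum((render([q[0],q[1],q[2],q[3]])-D)**2)+((q[0]-.5135)/.002)**2+((q[1]+.194)/.002)**2
    r=min((minimize(f,[.5135,-.194,z,t],method="Nelder-Mead",options=dict(initial_simplex=[np.array([.5135,-.194,z,t])+e for e in(np.zeros(4),[.003,0,0,0],[0,-.003,0,0],[0,0,.004,0],[0,0,0,.1])])) for t in np.radians([x0-12,x0,x0+12])),key=lambda r:r.fun)
    return r.fun,r.x.round(4),np.degrees(r.x[3])
fr=[env.read_camera("scene") for _ in range(4)]; d=fr[0]
g=np.mean([f["color"] for f in fr],0).mean(2)[203:222,372:406]
D=np.clip((110-g)/80,0,1); D[16:]=0; 
print("scene fit (incl. a bit of neck)",fit(D,d,-80.5,372,203,34,19,.109))
fr=[env.read_camera("top") for _ in range(4)]
t=np.mean([f["color"] for f in fr],0); cv2.imwrite("pics/t6.png",cv2.resize(cv2.convertScaleAbs(t[140:240,150:415,::-1],alpha=1.6),None,fx=3,fy=3,interpolation=cv2.INTER_CUBIC))
E
python3 st.py
```

```text
scene fit (incl. a bit of neck) (np.float64(52.07472272015095), array([ 0.5152, -0.1943,  0.1101, -1.5443]), np.float64(-88.48256336127746))
11.05 [-0.507  0.263 -0.025  1.283  0.     0.896] [ 0.5137 -0.1938  0.2491] q [-1.000e-04  9.965e-01  8.390e-02 -1.000e-04] yaw 9.62 F [0.6 0.1 0.9] M [-0.05 -0.03 -0.01] gap 0.04512122445868053
```

View pics/t6.png

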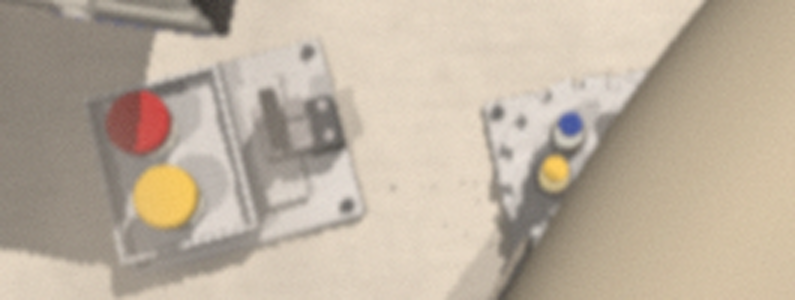

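The tray handle looks unchanged in the top view, at about crop (272,120) and still parallel to its plate. The arm hides the carousel handle there. The scene fit gives a lift of about 15 mm, but its turn is uncertain, so I'll move the arm aside for a clean top view.

carry_out:
  steps:
    - [0.05,0,-0.0435,0,0,0,0]
    - [0.05,0,-0.0435,0,0,0,0]
    - [0.05,0,-0.0435,0,0,0,0]
    - [0.05,0,-0.0435,0,0,0,0]
    - [0.05,0,-0.0435,0,0,0,0]
    - [0.05,0,-0.0435,0,0,0,0]
    - [0.05,0,-0.0435,0,0,0,0]
    - [0.05,0,0,0,0,0,0]
    - [0.05,0,0,0,0,0,0]

```text
clock: 12.18
tcp_pos: [0.4629, 0.1063, 0.2494]
orientation: [0.0, 0.996, 0.084, 0.0]
wrist_force: [-0.9, 0.1, -0.7]
finger_gap: 0.045
```

```bash
python3 - <<'E'
from h import *
fr=[env.read_camera("top") for _ in range(6)]; d=fr[0]
t=np.mean([f["color"] for f in fr],0)
cv2.imwrite("pics/t7.png",cv2.resize(cv2.convertScaleAbs(t[150:240,305:415,::-1],alpha=1.7,beta=15),None,fx=6,fy=6,interpolation=cv2.INTER_CUBIC))
g=t.mean(2)[172:202,368:400]
m=(g<58).astype(np.uint8); n,l,s,c=cv2.connectedComponentsWithStats(m); k=1+np.argmax(s[1:,4])
v,u=np.where(l==k); (cx,cy),wh,a=cv2.minAreaRect(np.c_[u,v].astype(np.float32))
p=cv2.fitLine(np.c_[u,v].astype(np.float32),cv2.DIST_L2,0,.01,.01).ravel()
A=ray(d,368+p[2]-10*p[0],172+p[3]-10*p[1],.117);B=ray(d,368+p[2]+10*p[0],172+p[3]+10*p[1],.117)
print(s[k],cx+368,cy+172,wh,a,"bar yaw",np.degrees(np.arctan2(B[1]-A[1],B[0]-A[0])),(A+B)/2)
E
python3 st.py
```

```text
[  6   8  21  11 114] 384.3707809448242 185.6067409515381 (7.495316505432129, 20.83698081970215) 77.00537872314453 bar yaw -76.89371305464195 [ 0.51218279 -0.19348093  0.117     ]
12.475 [ 0.055  0.12  -0.202  1.248  0.     1.459] [0.463  0.1055 0.2493] q [-0.      0.9965  0.0831  0.    ] yaw 9.53 F [-0.3  0.2  0.5] M [-0.02 -0.    0.03] gap 0.04481675683118357
```

View pics/t7.png

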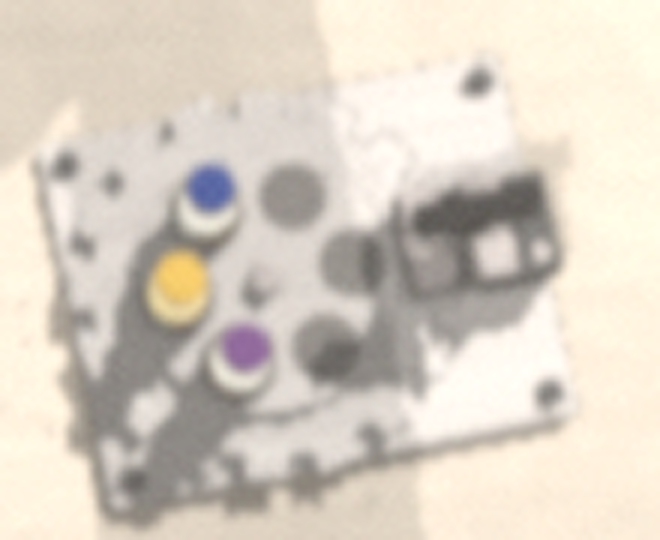

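The clean top view shows the bar square to its starting direction. Its measured yaw is −77°, against −80.5° expected, and its centre at (0.512, −0.1935) agrees with before. The height is in the rest notch range and nothing is touching the robot, so I'm handing in.

```bash
python3 -c "
from workcell import env
print(env.hand_in())"
```

```text
the job is handed in; nothing more can be done
None
```

I unlocked the carousel: I pulled its plunger up about 26 mm, turned it about 90° clockwise and lowered it into the rest notch. I then let go and moved the arm clear. I handed the job in at about 12.5 s of the 32 s allowed; no verdict is reported.

**Lift:** As I lowered the handle, the downward pull fell from 9 N to 3 N, so the notch had taken most of the load before I released. After release, the scene camera showed it holding about 14–15 mm up.

**Turn:** The tool turned 89.9°. The two cameras disagreed on where the bar ended up:

| Source | Bar direction |
|---|---|
| Expected | −80.5° |
| Top view, arm out of the way | −77° |
| Scene fit, poor because it includes part of the neck | −88° |

From a starting direction of 8.6–10.5°, the top view puts the turn at about 86–88°. The scene fit puts it at about 97–99°, so both are inside the 80–100° limits. The height also only fits the rest notch, because outside it the pin would sit at 20 mm.

**Tray plunger:** I never went near it at handle height, and it looked unchanged in the top view. I did not measure its position.

**Contact:** The wrist force was back to noise level (under 1 N) and the arm was well clear.

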